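# Let the red test ball out of the ball feeder

## Task

Find the lane of the ball feeder in which the red ball waits and press down the blue pad of that lane's lever with the fingertips, without undue force, so that its gate lifts; keep it down until the red ball has rolled into the nest at the foot of the lane, then let go so that the gate drops shut again. Leave the other two levers alone with their balls still behind their gates, do not touch any ball or gate with the robot, and do not disturb the things standing around.

Things in the scene. Friction and masses are not known exactly. Their poses are not given: they have to be found in the camera images.
- feeder: aluminium ball feeder bolted to the table, base plate 345 x 330 x 12 mm. Origin on the table surface below the lever pivots; +x runs down the lanes, +y is towards the left lane. Lane centres: y = +95 (left), 0 (mid), -95 mm (right); each is a dark 40 mm channel sloping 6 degrees down to +x from x = -30 mm to a nest at its foot. With levers at rest nothing is above 110 mm
- lever_left (a joint): rocking lever of the left (+y) lane, rad: 0 at rest, gate shut; grows as the pad goes down; stop at 0.40. The gate clears the ball from about 0.26 (pad 26 mm down). A spring returns it; the press takes about 2.5 N at first, 5 N at the stop. Pivot along the feeder's y, at its x = 0, 100 mm above the table
- pad_left (a point): centre of the top face of the left (+y) lever's square blue press pad, 34 x 34 mm, 110 mm above the table at rest, 100 mm from the pivot towards the feeder's -x, in line with the lane; its z axis is up at rest
- gate_left (a point): middle of the yellow gate tongue (12 mm wide, 44 mm tall, 4 mm thick) at the other end of the left (+y) lever, 100 mm beyond the pivot, over the lane's centre line; it hangs across the lane and holds the ball back
- lever_mid (a joint): rocking lever of the middle lane, rad: 0 at rest, gate shut; grows as the pad goes down; stop at 0.40. The gate clears the ball from about 0.26 (pad 26 mm down). A spring returns it; the press takes about 2.5 N at first, 5 N at the stop. Pivot along the feeder's y, at its x = 0, 100 mm above the table
- pad_mid (a point): centre of the top face of the middle lever's square blue press pad, 34 x 34 mm, 110 mm above the table at rest, 100 mm from the pivot towards the feeder's -x, in line with the lane; its z axis is up at rest
- gate_mid (a point): middle of the yellow gate tongue (12 mm wide, 44 mm tall, 4 mm thick) at the other end of the middle lever, 100 mm beyond the pivot, over the lane's centre line; it hangs across the lane and holds the ball back
- lever_right (a joint): rocking lever of the right (-y) lane, rad: 0 at rest, gate shut; grows as the pad goes down; stop at 0.40. The gate clears the ball from about 0.26 (pad 26 mm down). A spring returns it; the press takes about 2.5 N at first, 5 N at the stop. Pivot along the feeder's y, at its x = 0, 100 mm above the table
- pad_right (a point): centre of the top face of the right (-y) lever's square blue press pad, 34 x 34 mm, 110 mm above the table at rest, 100 mm from the pivot towards the feeder's -x, in line with the lane; its z axis is up at rest
- gate_right (a point): middle of the yellow gate tongue (12 mm wide, 44 mm tall, 4 mm thick) at the other end of the right (-y) lever, 100 mm beyond the pivot, over the lane's centre line; it hangs across the lane and holds the ball back
- ball_red: red test ball, 36 mm diameter; origin at its centre (the axes turn as it rolls). Starts behind the gate of any of the lanes. Once its gate is up it rolls in about a second into the grey plastic nest at that lane's foot: a pocket 40 mm wide, 47 mm long, 14 mm below the lane's end; there its centre is 170 to 182 mm from the feeder's origin along the feeder's x, 44 mm above the table
- ball_white: white ceramic test ball, 36 mm diameter; origin at its centre (the axes turn as it rolls). Starts behind the gate of any of the lanes. Once its gate is up it rolls in about a second into the grey plastic nest at that lane's foot: a pocket 40 mm wide, 47 mm long, 14 mm below the lane's end; there its centre is 170 to 182 mm from the feeder's origin along the feeder's x, 44 mm above the table
- ball_steel: bright steel test ball, 36 mm diameter; origin at its centre (the axes turn as it rolls). Starts behind the gate of any of the lanes. Once its gate is up it rolls in about a second into the grey plastic nest at that lane's foot: a pocket 40 mm wide, 47 mm long, 14 mm below the lane's end; there its centre is 170 to 182 mm from the feeder's origin along the feeder's x, 44 mm above the table
- cap_screw: black steel cap screw standing on its head on the base plate, between the left and middle pads, head 18 mm diameter, 32 mm tall; origin at its underside
- gauge_block: steel gauge block 35 x 12 x 25 mm standing on the base plate, between the middle and right pads; origin at its underside
- ring_gauge: loose steel ring 60 mm outside, 18 mm tall, on the table; origin at its underside
- screwdriver: loose orange-handled screwdriver lying on the table
- jack_stand: loose black round stand, 68 mm diameter, 78 mm tall, on the table; origin at its underside
- micrometer: loose grey C-frame micrometer lying on the table, about 130 mm long, 18 mm tall
- oil_jar: loose amber glass jar, 48 mm diameter, 60 mm tall, on the table; origin at its underside
Not all that is in view belongs to the job. What is shaped like the ball_white but black or yellow is not meant.

How it is judged:
On the way, in this order (a step that is already met when the one before it is completed fails the run):
1. the lever of the red ball's lane is being pressed (past 0.12 rad) (((value of joint lever_left above 0.12 rad and y of ball_red in the frame of feeder between 0.075 and 0.115 m) or (value of joint lever_mid above 0.12 rad and y of ball_red in the frame of feeder between -0.02 and 0.02 m) or (value of joint lever_right above 0.12 rad and y of ball_red in the frame of feeder between -0.115 and -0.075 m))), for 0.05 s.
2. the red ball is in the nest at the foot of its lane (x of ball_red in the frame of feeder between 0.16 and 0.192 m and z of ball_red in the frame of feeder between 0.038 and 0.052 m and (y of ball_red in the frame of feeder between 0.075 and 0.115 m or y of ball_red in the frame of feeder between -0.02 and 0.02 m or y of ball_red in the frame of feeder between -0.115 and -0.075 m)), for 0.1 s.
At the end, for the whole second after the job is handed in: The red ball rests (under 20 mm/s) in the nest at the foot of its lane, the white and the steel ball are still in their lanes behind their gates, and all three levers are back at rest (under 0.04 rad) with the gates shut (all of step 2 and linear speed of ball_red below 0.02 m/s and x of ball_white in the frame of feeder between -0.03 and 0.095 m and z of ball_white in the frame of feeder between 0.055 and 0.095 m and x of ball_steel in the frame of feeder between -0.03 and 0.095 m and z of ball_steel in the frame of feeder between 0.055 and 0.095 m and value of joint each of lever_left, lever_mid, lever_right below 0.04 rad); the robot touches nothing.
It fails at once if one of the other two lanes' levers is worked (past 0.12 rad) ((value of joint lever_left above 0.12 rad and not (y of ball_red in the frame of feeder between 0.075 and 0.115 m)) or (value of joint lever_mid above 0.12 rad and not (y of ball_red in the frame of feeder between -0.02 and 0.02 m)) or (value of joint lever_right above 0.12 rad and not (y of ball_red in the frame of feeder between -0.115 and -0.075 m))).
It fails at once if the white or the steel ball is let out of its lane (not (x of ball_white in the frame of feeder between -0.03 and 0.095 m and z of ball_white in the frame of feeder between 0.055 and 0.095 m) or not (x of ball_steel in the frame of feeder between -0.03 and 0.095 m and z of ball_steel in the frame of feeder between 0.055 and 0.095 m)).
It fails at once if the robot touches or lifts a ball, or touches a gate itself instead of pressing the pad (contact force between any of the fingers, the arm and ball_red above 0.2 N or contact force between any of the fingers, the arm and ball_white above 0.2 N or contact force between any of the fingers, the arm and ball_steel above 0.2 N or z of ball_red in the frame of feeder above 0.095 m or contact force between any of the fingers, the arm and lever_left_c4 above 0.5 N or contact force between any of the fingers, the arm and lever_mid_c4 above 0.5 N or contact force between any of the fingers, the arm and lever_right_c4 above 0.5 N).
It fails at once if a lever is pressed with more than 40 N (contact force between any of the fingers, the arm and lever_left above 40 N or contact force between any of the fingers, the arm and lever_mid above 40 N or contact force between any of the fingers, the arm and lever_right above 40 N).
It fails at once if a bystander is moved by more than 25 mm or lifted (distance of any of cap_screw, gauge_block, ring_gauge, screwdriver, jack_stand, micrometer, oil_jar from where it was at the start of the episode above 0.025 m).
It also fails if it takes over 35 s, if anything falls off the work surface, if the arm or the gripper's body presses on something with over 40 N, if the wrist force passes 120 N, or if a joint passes its speed limit or range.

## Robot

A 7-joint arm with a two-finger parallel gripper is mounted at the origin on the work surface. World frame = base frame: x ahead of the robot, y to its left, z up, the work surface at z = 0. Lengths are in m, angles in rad, forces in N, time in s.
With the tool pointing down it reaches from about 0.4 to 0.9 m from the base axis. Payload 5.5 kg.
Tool frame: the origin (TCP) lies on the mounting face of the last link; the fingertips stand 173 mm ahead of it and the grasp point (between the pads) lies 155 mm ahead of it; x points along the fingers, z is the direction in which the jaws open and shut, and the axes are right-handed (so a half turn about x gives the same grasp; the last joint's range is limited). The gripper opens to 85 mm and grips with 20 to 120 N. Pads are 22 mm wide; open, the fingers measure 114 mm over their backs; the gripper's body (76 mm by 85 mm) begins 54 mm behind the grasp point. The pads swing forward as they close: fully open they stand 13 mm farther back than shut.
Start: joints at [-0.974, 0.501, -0.427, 1.55, 0.221, 1.138, -0.21], TCP at [0.213, 0.614, 0.405] pointing down, gripper open.
Joint ranges: [-2.88, 2.88], [-0.31, 2.03], [-1.54, 1.56], [0.2, 2.42], [-1.41, 4.55], [0.19, 2.02], [-2.57, 2.57]. Speed limits (rad/s): [2.57, 2.57, 3.14, 3.14, 3.14, 3.14, 3.14].

## Interface

Orientations are given as [roll, pitch, yaw] about the fixed x, y, z axes, in that order (R = Rz(yaw) Ry(pitch) Rx(roll)).
In Python, from cell import arm gives the robot as it stands. The module is installed in compiled form; this text tells all that it offers.
- The arm moves only by the shell command python3 -m inch 'ROWS' [OPENING] [FORCE]. ROWS is JSON, a list that holds one entry, the list of rows, each a list of 6 numbers: the shift along the tool's x, y, z in mm, then the turn, a rotation vector about the tool's x, y, z in rad. A call has 1 to 20 rows; each row is the pose to reach, as a shift and turn from the pose commanded when the call began, along the tool's axes at that moment; what a row does not reach only later rows make up. A row lasts 1/10 s, in which the tool goes at most 50 mm and 8.59 degrees, less where a joint would pass 70% of its speed; a pose out of reach is approached as far as the arm can. A call with a gripper value outside its range is refused whole. OPENING is the opening, from -1 (shut) to 1 (fully open), set as the call begins (- or left out, the last holds). The fingers move at their own pace and stop on an object; FORCE is the grip in N (left out, the last holds). Time passes only in rows, so rows that repeat a pose let the fingers close. It gives the time, the measured TCP pose, the force and the opening at its end, in the units of the state.
- arm.observe(): the state, without advancing time (a new reading comes with each control period).
- arm.snapshot(name): name is "scene" or "top" or "wrist"; returns a dict with "img" (400x640x3 uint8, red, green, blue), "vertical_fov" (degrees; the focal length in pixels is half the picture's height over the tangent of half this angle, whatever the lens; pixels are square), "cx", "cy" (the principal point, pixels), "D" ([k1, k2, p1, p2, k3] as OpenCV has them; the pictures are not rectified), "view" (4x4, takes a point from world to camera coordinates); the wrist camera has in their place "tool_from_camera" (4x4, takes a point from camera to tool coordinates, whose origin is the TCP and whose axes are the tool frame's). Camera axes: x right, y down, z forward; pixel columns grow to the right and rows downward; lengths in m; the calibration is good to about 2 mm. A picture is of the moment at which its call begins: read the wrist's pose just before it. There is no depth.
- arm.finish_job(): hands the job in, once; it reports no verdict.
Trained networks look in a picture, given as the dict that the camera call returned (one of the last four; its "shot" number tells which), for a name from the list of things; names that differ only in an ending like _2 or _b are one class to them, and where a whole thing is asked for, a point or a joint stands for the part that bears it (a point fixed in the world has none). Each returns a list of dicts, best first, with "confidence" (0 to 1); they miss things now and then, are a little off and sometimes report something else, mostly with a low value. They report only what shows in the picture. A call takes as long as a camera call. They do not tell look-alikes from the thing itself.
- arm.look_for(picture, name): "rect" ([left, top, width, height] in pixels, round what is visible of it).
- arm.regions_of(picture, name): "region" (400x640 bool, what is visible of it) and "rect" ([left, top, width, height] in pixels, round what is visible of it).
- arm.place_of(picture, name): "position" ([column, row] in pixels: a listed point, or the origin of a listed thing).
The state is a dict: "clock": time; "q": joint angles; "dq": joint speeds; "effort": joint torques, N m; "position": TCP position; "tool_rot": TCP orientation; "force": force on the tool from outside, world axes, zero at the start; "moment": the same for the moment, N m; "width": finger opening in m.
Only numpy, scipy, OpenCV 4.12 (cv2) and the standard library are available. Lean on these libraries where they do the work, as an engineer would, in place of code of your own. Each camera call takes 0.05 s, during which the arm holds its last target.

## Working session

There is one attempt and no reset: what is moved stays moved. The work goes in short steps, Python scripts to look and compute and a shell command to move; the robot and the scene stay as the last step left them, time stands still between calls to the robot, and variables do not carry over. Pictures are saved under pics/ and viewed, and the job is handed in when it is done.

```bash
mkdir -p pics
python3 - <<'E'
from cell import arm
import cv2
s=arm.observe(); print({k:s[k] for k in('clock','position','tool_rot','force','width')})
for n in("scene","top"):
    p=arm.snapshot(n); cv2.imwrite(f'pics/{n}1.png',p['img'][:,:,::-1])
    print(n,p['vertical_fov'],p['cx'],p['cy'],p['D'],p['view'])
    for o in('ball_red','pad_left','pad_mid','pad_right','gate_left','gate_mid','gate_right','feeder'):
        print(o,[(round(d['confidence'],2),[round(float(x)) for x in d['position']]) for d in arm.place_of(p,o)][:4])
E
```

```text
{'clock': 0.0, 'position': array([0.21290306, 0.61376478, 0.40366211]), 'tool_rot': array([ 3.0971505 ,  1.5688546 , -1.94900975]), 'force': array([-0.37027071,  0.92281867, -0.22591079]), 'width': 0.0853038723228572}
scene 48.147932628933575 314.0991326936466 197.84435524997983 [-0.00897829  0.          0.          0.          0.        ] [[ 2.00166161e-01  9.79760847e-01  1.47984674e-03 -1.21453628e-01]
 [ 7.91908306e-01 -1.60897964e-01 -5.89061186e-01 -3.67497307e-01]
 [-5.76900982e-01  1.19082019e-01 -8.08087080e-01  1.79452226e+00]
 [ 0.00000000e+00  0.00000000e+00  0.00000000e+00  1.00000000e+00]]
ball_red [(0.59, [304, 247])]
pad_left [(0.58, [338, 174])]
pad_mid [(0.65, [313, 185]), (0.16, [183, 220])]
pad_right [(0.89, [284, 192]), (0.66, [324, 226]), (0.64, [304, 243])]
gate_left [(0.89, [368, 230])]
gate_mid [(0.59, [336, 246]), (0.23, [333, 237])]
gate_right [(0.62, [307, 251])]
feeder [(0.76, [323, 225])]
top 45.9558534837261 320.96512252451697 192.03903729765688 [-0.03288423  0.          0.          0.          0.        ] [[-0.02209524 -0.99974813  0.00393466  0.00460187]
 [-0.98474362  0.02108383 -0.17272949  0.55587972]
 [ 0.17260303 -0.00769113 -0.98496144  1.16781966]
 [ 0.          0.          0.          1.        ]]
ball_red [(0.67, [303, 181]), (0.64, [334, 140])]
pad_left [(0.74, [272, 221])]
pad_mid [(0.84, [309, 211])]
pad_right [(0.71, [346, 208]), (0.5, [263, 155]), (0.21, [272, 222])]
gate_left [(0.94, [259, 146])]
gate_mid [(0.59, [297, 142])]
gate_right [(0.93, [334, 132])]
feeder [(0.76, [301, 181])]
```

Run:
```python
import cv2,numpy as np
a=cv2.imread('pics/top1.png');b=cv2.imread('pics/scene1.png')
cv2.imwrite('pics/topcrop.png',cv2.resize(a[90:270,190:430],None,fx=3.3,fy=3.3,interpolation=2))
cv2.imwrite('pics/scenecrop.png',cv2.resize(b[140:310,240:440],None,fx=3.5,fy=3.5,interpolation=2))
```

```text
(no output)
```

View pics/top1.png

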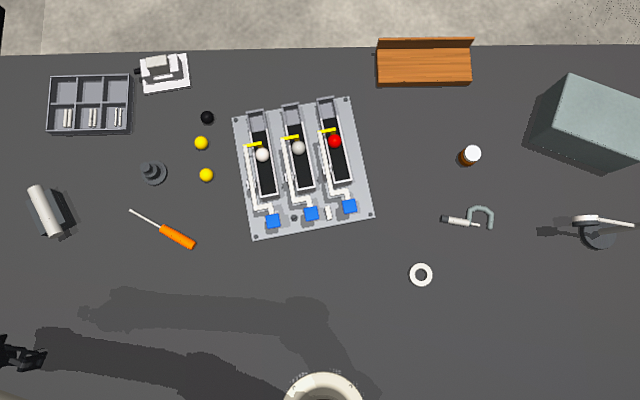

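View pics/topcrop.png

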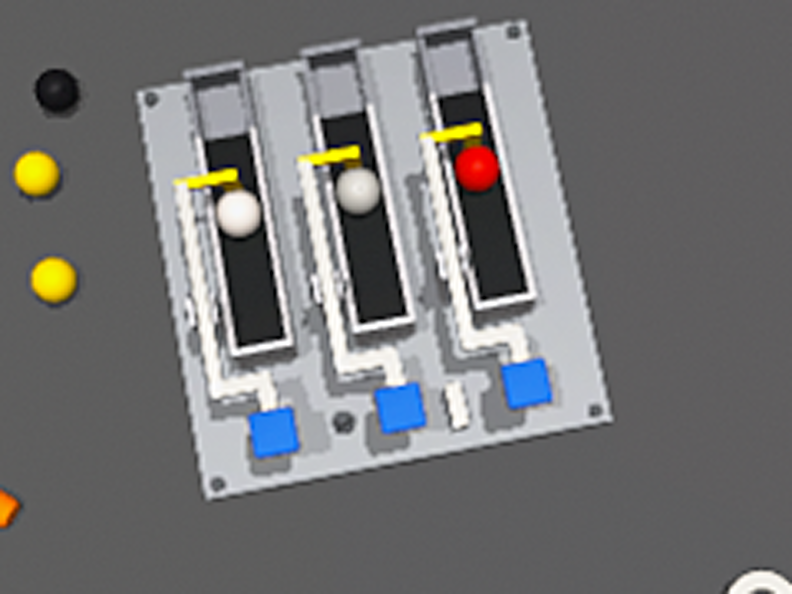

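View pics/scenecrop.png

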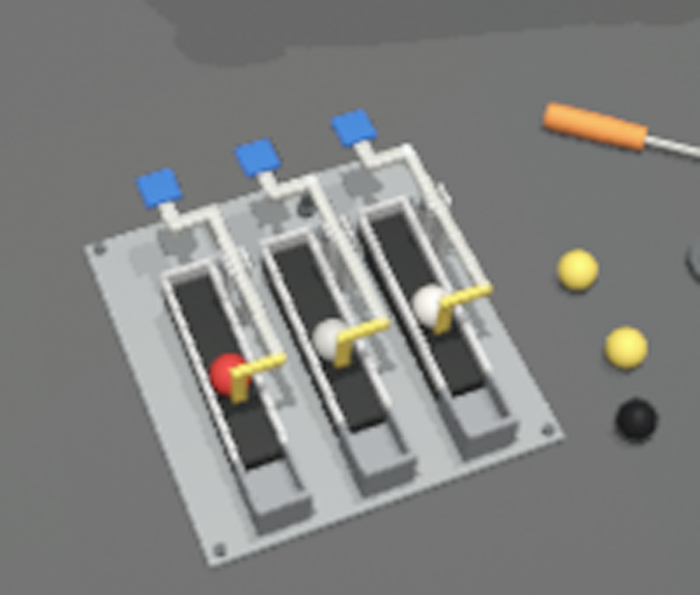

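View pics/scene1.png

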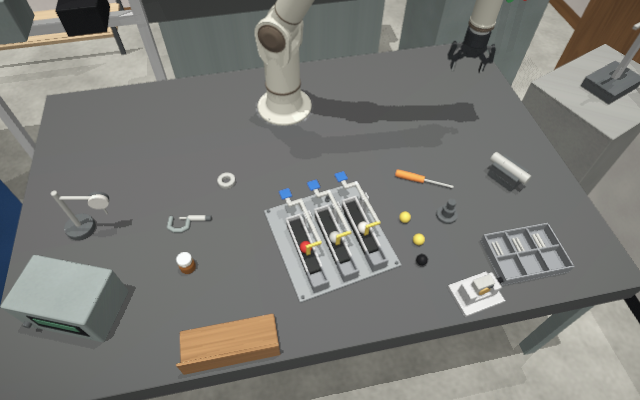

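The top view shows three lanes. The white ball is in the left lane (262,155), steel in the middle (298,147) and red on the right (334,140). The look-alikes off to the side are two yellow balls (201,143 and 206,175) and a black one (207,117). They aren't the job, since only the ball at (334,140) is red. Image right is world -y, so the red ball is in the right (-y) lane, and its pad is at about (349,206). In the scene view, (304,247) agrees.

```bash
cat > h.py <<'E'
import cv2,numpy as np
from scipy.spatial.transform import Rotation as R
def K(p):
    f=p['img'].shape[0]/2/np.tan(np.radians(p['vertical_fov'])/2)
    return np.array([[f,0,p['cx']],[0,f,p['cy']],[0,0,1]])
def ray(p,uv,view=None):
    V=np.array(p['view']) if view is None else view
    x=cv2.undistortPoints(np.array([[uv]],float),K(p),np.array(p['D']))[0,0]
    d=V[:3,:3].T@np.array([x[0],x[1],1]); c=-V[:3,:3].T@V[:3,3]
    return c,d
def onz(p,uv,z,view=None):
    c,d=ray(p,uv,view); return c+d*(z-c[2])/d[2]
def blues(img):
    h=cv2.cvtColor(img,cv2.COLOR_RGB2HSV)
    m=cv2.inRange(h,(100,150,120),(125,255,255))
    n,l,s,c=cv2.connectedComponentsWithStats(m)
    return [(c[i],s[i,4]) for i in range(1,n) if s[i,4]>40]
E
python3 - <<'E'
from cell import arm
from h import *
for n in('top','scene'):
    p=arm.snapshot(n)
    for c,a in blues(p['img']): print(n,c.round(1),a,onz(p,c,.11).round(4))
    for o in ('gate_left','gate_right','pad_right'):
        d=arm.place_of(p,o)[0]; print(o,onz(p,d['position'],.11).round(4))
s=arm.observe();T=R.from_euler('xyz',s['tool_rot']).as_matrix();print(T.round(3),s['position'])
E
```

```text
top [349.1 205.8] 175 [ 0.5095 -0.0747  0.11  ]
top [311.  213.3] 176 [0.4933 0.0184 0.11  ]
top [272.5 220.7] 178 [0.4771 0.1119 0.11  ]
gate_left [0.6581 0.1364 0.11  ]
gate_right [ 0.7032 -0.0422  0.11  ]
pad_right [ 0.5095 -0.0662  0.11  ]
scene [340.5 176.3] 77 [0.4809 0.1122 0.11  ]
scene [313.1 184.7] 80 [0.4969 0.019  0.11  ]
scene [284.9 193.3] 82 [ 0.513  -0.0744  0.11  ]
gate_left [0.6965 0.1338 0.11  ]
gate_right [ 0.7279 -0.0442  0.11  ]
pad_right [ 0.5127 -0.0691  0.11  ]
[[-0.    -0.945  0.328]
 [ 0.     0.328  0.945]
 [-1.     0.     0.   ]] [0.2129396  0.61412429 0.40472236]
```

The red ball is in the right lane. Its pad is at about (0.511, -0.0745, 0.110) and the feeder yaw is about 9.8°. I'll move to hover above it, close the fingers and check with the wrist camera.

```bash
python3 -m inch '[[[1,-10,-11,-0.01,0,0],[4,-30,-33,-0.03,0,0],[7,-61,-66,-0.06,0,0],[11,-94,-102,-0.093,0,0],[15,-127,-138,-0.126,0,0],[19,-160,-174,-0.159,0,0],[23,-193,-210,-0.192,0,0],[27,-226,-246,-0.224,0,0],[31,-259,-282,-0.257,0,0],[34,-292,-318,-0.29,0,0],[38,-324,-354,-0.323,0,0],[42,-357,-390,-0.355,0,0],[46,-390,-426,-0.388,0,0],[50,-423,-462,-0.421,0,0],[54,-456,-498,-0.454,0,0],[57,-482,-525,-0.479,0,0],[59,-499,-545,-0.496,0,0],[60,-507,-553,-0.504,0,0],[60,-507,-553,-0.504,0,0],[60,-507,-553,-0.504,0,0]]]' -1 20
python3 - <<'E'
from cell import arm
from h import *
s=arm.observe();T=R.from_euler('xyz',s['tool_rot']).as_matrix();print(s['clock'],T.round(3),s['position'],s['width'],s['dq'].round(3),s['q'].round(2),s['force'])
p=arm.snapshot('wrist');cv2.imwrite('pics/w1.png',p['img'][:,:,::-1])
W=np.eye(4);W[:3,:3]=T;W[:3,3]=s['position'];V=np.linalg.inv(W@np.array(p['tool_from_camera']))
for c,a in blues(p['img']): print(c.round(1),a,onz(p,c,.11,V).round(4))
tip=V@np.r_[W[:3,3]+T[:,0]*.173,1]; print('tip px',(K(p)@tip[:3]/tip[2])[:2])
E
```

```text
clock: 3.3
position: [0.5105, -0.0729, 0.3446]
tool_rot: [0.348, 1.57, 2.09]
force: [1.4, 0.8, -0.2]
width: 0.0001
3.3 [[-0.001 -0.985 -0.171]
 [ 0.001 -0.171  0.985]
 [-1.     0.     0.001]] [ 0.51051374 -0.07291772  0.3446353 ] 9.301967940333631e-05 [-0.015 -0.009 -0.009  0.009  0.001  0.001  0.003] [ 0.19  0.31 -0.12  1.95  0.04  0.89  1.79] [ 1.36409245  0.75489615 -0.21429335]
[313.9 220.7] 2088 [ 0.5092 -0.0754  0.11  ]
[452.6 219.8] 2198 [0.4932 0.0157 0.11  ]
[582.  219.3] 2061 [0.4774 0.1078 0.11  ]
tip px [317.84235426 266.98746052]
```

View pics/w1.png

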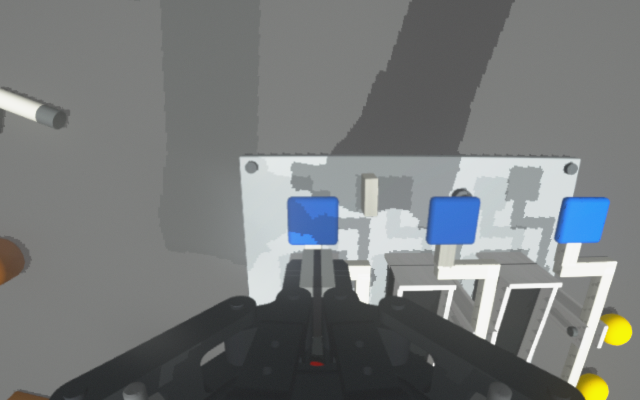

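The wrist view shows the right pad centred at (314,221), with the fingertips just below it in the picture. The gauge block at (370,195) is well clear. The pad fix is (0.509, -0.075), which agrees with the fixed cameras to within 4 mm. The tips are 62 mm above the pad, so I'm descending to light contact.

```bash
python3 -m inch '[[[5,1,-1,0,0,0],[15,2,-2,0,0,0],[28,2,-2,0,0,0],[40,2,-2,0,0,0],[50,2,-2,0,0,0],[56,2,-2,0,0,0],[60,2,-2,0,0,0],[63,2,-2,0,0,0],[66,2,-2,0,0,0],[69,2,-2,0,0,0],[72,2,-2,0,0,0],[72,2,-2,0,0,0]]]' -1
python3 - <<'E'
from cell import arm
from h import *
p=arm.snapshot('scene');im=p['img'][:,:,::-1]
cv2.imwrite('pics/s2.png',cv2.resize(im[140:310,240:440],None,fx=3.5,fy=3.5,interpolation=2))
E
```

```text
clock: 4.55
position: [0.509, -0.0768, 0.2725]
tool_rot: [1.474, 1.571, -3.068]
force: [-2.1, -0.1, 2.1]
width: 0.0001
```

View pics/s2.png

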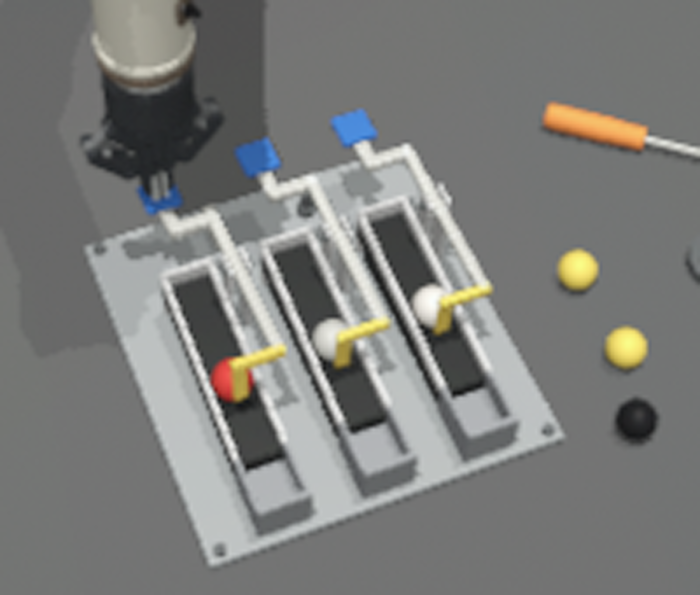

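The fingertips are on the right pad (about 160,200 in the crop). The force is about 2 N up, the gate has lifted slightly and the other levers are at rest. I'm pressing to about 33 mm and holding there.

```bash
python3 -m inch '[[[3,0,0,0,0,0],[6,0,0,0,0,0],[10,0,0,0,0,0],[14,0,0,0,0,0],[18,0,0,0,0,0],[21,0,0,0,0,0],[23,0,0,0,0,0],[23,0,0,0,0,0],[23,0,0,0,0,0],[23,0,0,0,0,0],[23,0,0,0,0,0],[23,0,0,0,0,0],[23,0,0,0,0,0],[23,0,0,0,0,0],[23,0,0,0,0,0],[23,0,0,0,0,0],[23,0,0,0,0,0],[23,0,0,0,0,0]]]' -1
python3 - <<'E'
from cell import arm
from h import *
p=arm.snapshot('scene');im=p['img'][:,:,::-1]
cv2.imwrite('pics/s3.png',cv2.resize(im[140:310,240:440],None,fx=3.5,fy=3.5,interpolation=2))
E
```

```text
clock: 6.4
position: [0.5094, -0.0768, 0.25]
tool_rot: [-1.832, 1.57, -0.091]
force: [1.8, 0.2, 5.3]
width: 0.0003
```

View pics/s3.png

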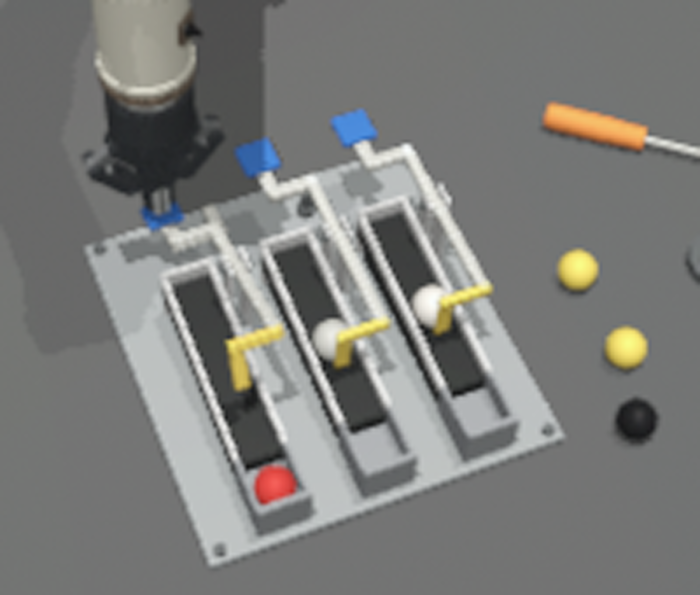

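The red ball is in its nest (crop 275,485), the right gate is up, and the white and steel balls are still behind theirs. The force is about 5 N. I'm holding briefly, then letting the lever up slowly.

```bash
python3 -m inch '[[[0,0,0,0,0,0],[0,0,0,0,0,0],[-3,0,0,0,0,0],[-7,0,0,0,0,0],[-11,0,0,0,0,0],[-15,0,0,0,0,0],[-19,0,0,0,0,0],[-23,0,0,0,0,0],[-27,0,0,0,0,0],[-31,0,0,0,0,0],[-35,0,0,0,0,0],[-40,0,0,0,0,0],[-50,0,0,0,0,0],[-65,0,0,0,0,0],[-85,0,0,0,0,0],[-105,0,0,0,0,0],[-120,0,0,0,0,0],[-125,0,0,0,0,0],[-125,0,0,0,0,0],[-125,0,0,0,0,0]]]' -1
python3 - <<'E'
from cell import arm
from h import *
p=arm.snapshot('scene');im=p['img'][:,:,::-1]
cv2.imwrite('pics/s4.png',cv2.resize(im[140:310,240:440],None,fx=3.5,fy=3.5,interpolation=2))
for c,a in blues(p['img']): print(c.round(1),a,onz(p,c,.11).round(4))
d=arm.place_of(p,'ball_red')[0]
b=onz(p,d['position'],.044)
# feeder origin from the three pads found at the start
y=np.array([-.0162*2,.1866]);y/=np.linalg.norm(y);x=np.array([y[1],-y[0]])
o=np.array([.4945,.0185])+.1*x
print('ball_red feeder xy',x@(b[:2]-o),y@(b[:2]-o),d['confidence'])
t=arm.snapshot('top');cv2.imwrite('pics/t4.png',t['img'][:,:,::-1])
s=arm.observe();print(s['clock'],s['position'],s['force'],abs(s['dq']).max())
E
```

```text
clock: 8.45
position: [0.5089, -0.0767, 0.3742]
tool_rot: [1.196, 1.57, 2.937]
force: [0.0, -0.1, -0.0]
width: 0.0001
[340.5 176.3] 77 [0.4809 0.1122 0.11  ]
[313.1 184.5] 84 [0.4965 0.0193 0.11  ]
[284.9 193.4] 78 [ 0.5133 -0.0742  0.11  ]
ball_red feeder xy 0.17195596860966966 -0.08972384157888061 0.42
8.6 [ 0.50881852 -0.07669803  0.37377723] [ 0.72228268  0.30149365 -0.07592277] 0.002429600603767895
```

View pics/s4.png

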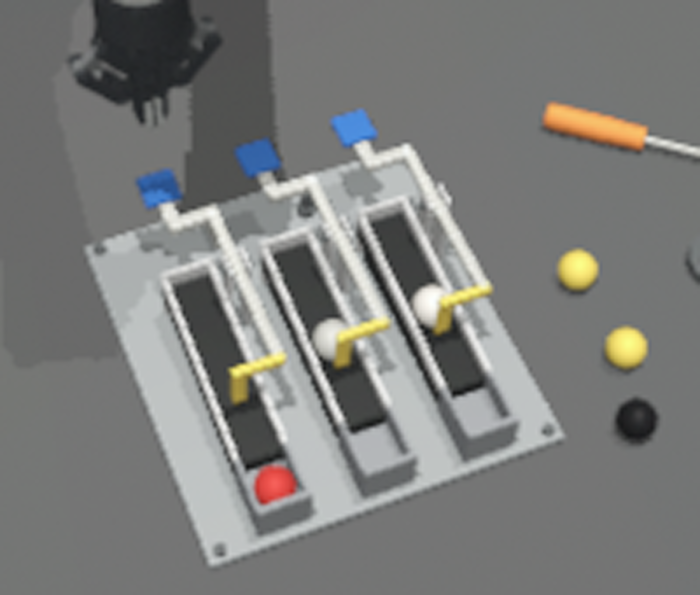

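View pics/t4.png

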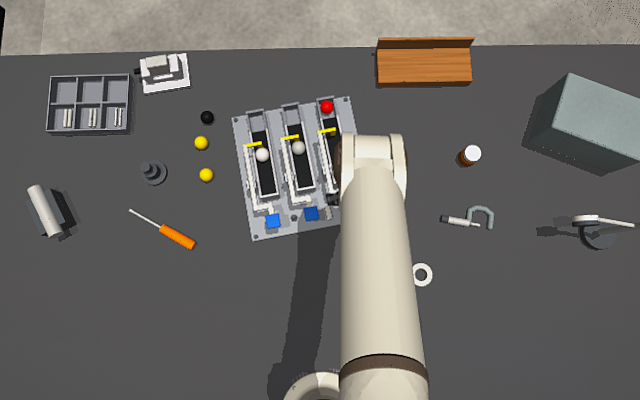

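The red ball rests in its nest (top view 326,106), and the right lever and gate are back at rest. White and steel are behind their gates, and the arm is clear and still.

```bash
python3 -c "
from cell import arm
print(arm.finish_job())"
```

```text
the job is handed in; nothing more can be done
None
```

The red ball was in the right (-y) lane and is now in the nest at the foot of that lane. I pressed that lane's pad about 33 mm with the closed fingertips, held it until the ball had rolled down, then released the lever. The job was handed in after about 8.6 s on the robot's clock.

- **Force:** the highest reading was about 5 N, taken at the end of each move rather than continuously.
- **Red ball:** it measured x ≈ 0.172 m and y ≈ -0.090 m in the feeder frame, inside the nest. The network's confidence in that fix was only 0.42, but both fixed cameras show the ball there.
- **Levers and gates:** all three pads were back at their starting pixels to within 0.2 px, and all three gates looked shut.
- **Other balls:** white (left lane) and steel (middle lane) were still behind their gates.
- **Bystanders:** the screwdriver, jack stand, micrometer, ring gauge and oil jar look unmoved in the top view, and the cap screw looks unmoved in the scene view. In the last top view the arm partly hides the ring gauge. I had no clear final view of the gauge block, though the fingers stayed well clear of it.
- **Disagreements:** the camera fixes for the right pad differed by about 4 mm, which was too little to matter on a 34 mm pad. The networks' own point fixes were up to 8 mm off, so I used the centres of the blue pads instead.

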